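# Sweep the plungers of a board nest

### The arm

A 6-joint arm with a two-finger parallel gripper is mounted at the origin on the work surface. World frame = base frame: x ahead of the robot, y to its left, z up, the work surface at z = 0. Lengths are in m, angles in degrees, forces in N, time in s.
With the tool pointing down it reaches from about 0.375 to 0.9 m from the base axis. Payload 3.1 kg.
Tool frame: the origin (TCP) lies midway between the tips of the shut fingers; the grasp point (between the pads) lies 19 mm behind it; z points along the fingers, y is the direction in which the jaws open and shut (so a half turn about z gives the same grasp; the last joint's range is limited). The gripper opens to 87 mm and grips with 3 to 60 N. Pads are 19 mm wide; open, the fingers measure 117 mm over their backs; the gripper's body (75 mm by 190 mm) begins 51 mm behind the grasp point.
Start: joints at [-78.81, 30.224, 82.088, -0, 67.689, -10.227], TCP at [0.228, -0.582, 0.187] pointing down, gripper open.
Joint ranges: [-176.69, 176.69], [-43.24, 126.21], [12.49, 139.97], [-82, 262], [0, 151.66], [-163.58, 163.58]. Speed limits (degrees/s): [159.86, 159.86, 180, 180, 180, 180].

### API

Orientations are given as a 3x3 rotation matrix whose columns are the frame's x, y, z axes.
In Python, from rig import bot gives the robot as it stands.
- The arm moves only by the tool carry_out, never from a script. Its arguments are lists of equal length, an entry for each row: "grip": the gripper's target within -1 to 1 (fully open at 1, half-way at 0, shut at -1); "slide": the shift along the tool's x, y, z in mm, a list of three; "twist": the turn, a rotation vector about the tool's x, y, z in rad, a list of three. In form: {"grip": [grip, ...], "slide": [[dx, dy, dz], ...], "twist": [[wx, wy, wz], ...]}. A call has 1 to 12 rows; each row shifts and turns the pose as measured when the row begins, along the tool's axes as they then stand; what a row does not reach is not made up. A row lasts 1/10 s, in which the tool goes at most 50 mm and 8.59 degrees, less where a joint would pass 70% of its speed; a pose out of reach is approached as far as the arm can. A call is refused whole if a number of a shift passes 50 or a number of a turn 0.15, either way. A call with a gripper value outside its range is refused whole. The fingers move at their own pace and stop on an object; the grip force is fixed at half the most. Time passes only in rows, so rows that do not move let the fingers close. It gives the time, the measured TCP pose, the force and the opening at its end, in the units of the state.
- bot.read_state(): the state, without advancing time (a new reading comes with each control period).
- bot.capture(name): name is "side" or "top"; returns a dict with "color" (384x512x3 uint8, red, green, blue), "depth" (384x512 float32, m along the optical axis (not along the pixel's ray), 0 where there is no reading), "fx", "fy", "cx", "cy" (pixels), "position" and "rotation" of the camera in the world. Camera axes: x right, y up, looking along -z (the intrinsics and any distortion apply to the point x, -y, -z); pixel columns grow to the right and rows downward; lengths in m; the calibration is good to about 2 mm. A picture is of the moment at which its call begins.
- bot.hand_in(): hands the job in, once; it reports no verdict.
The state is a dict: "time_s": time; "joint_positions": joint angles; "qvel": joint speeds; "tau": joint torques, N m; "position": TCP position; "tcp_rot": TCP orientation; "force": force on the tool from outside, world axes, zero at the start; "moment": the same for the moment, N m; "opening": opening from 0.0 (shut) to 1.0 (fully open).
Only numpy, scipy, OpenCV 4.12 (cv2) and the standard library are available. Lean on these libraries where they do the work, as an engineer would, in place of code of your own. Each camera call takes 0.05 s, during which the arm holds its last target.

### The job

Check that none of the four sprung plungers on the black board nest is stuck: run your fingertips lightly along the row from the guide-post end to the other end in one low stroke, without lifting away between plungers, so that each in turn dips a few millimetres and springs back, then lift clear. Be gentle: do not press any plunger down to its stop, do not pick up, tip or push the nest out of place, and leave everything else on the bench where it is.

Things in the scene. Friction and masses are not known exactly. Their poses are not given: they have to be found in the camera images.
- nest: Support nest: loose black plate, 2 kg, 120 (x) x 270 (y) x 30 mm, flat on the bench, turned any way. Origin: centre of underside, z up. Start end: -y, with the one steel guide post (12 mm thick, 34 mm above the plate, at x -44, y -120). At the +y end a low stop bar. Plungers 1 to 4, counted from the post end, in a gently curved row at (-12,-84), (12,-28), (12,28), (-12,84) mm.
- plunger1_top (a point): Top centre of plunger 1 (counted from the post end): a round steel mushroom head 30 mm in diameter, shallow dome falling 7 mm from its centre to its rim, top 48 mm above the bench (18 mm above the plate) when up. The point moves with the head.
- plunger2_top (a point): Top centre of plunger 2 (counted from the post end): a round steel mushroom head 30 mm in diameter, shallow dome falling 7 mm from its centre to its rim, top 48 mm above the bench (18 mm above the plate) when up. The point moves with the head.
- plunger3_top (a point): Top centre of plunger 3 (counted from the post end): a round steel mushroom head 30 mm in diameter, shallow dome falling 7 mm from its centre to its rim, top 48 mm above the bench (18 mm above the plate) when up. The point moves with the head.
- plunger4_top (a point): Top centre of plunger 4 (counted from the post end): a round steel mushroom head 30 mm in diameter, shallow dome falling 7 mm from its centre to its rim, top 48 mm above the bench (18 mm above the plate) when up. The point moves with the head.
- plunger1 (a joint): How far plunger 1 is pressed down, m: 0 is up, 0.008 is its bottom stop. Springs back by itself; about 1 N starts it, 3 N bottoms it out. A fingertip moving sideways at 2 to 5 mm below the top of the dome rides up on it and presses it down.
- plunger2 (a joint): How far plunger 2 is pressed down, m: 0 is up, 0.008 is its bottom stop. Springs back by itself; about 1 N starts it, 3 N bottoms it out. A fingertip moving sideways at 2 to 5 mm below the top of the dome rides up on it and presses it down.
- plunger3 (a joint): How far plunger 3 is pressed down, m: 0 is up, 0.008 is its bottom stop. Springs back by itself; about 1 N starts it, 3 N bottoms it out. A fingertip moving sideways at 2 to 5 mm below the top of the dome rides up on it and presses it down.
- plunger4 (a joint): How far plunger 4 is pressed down, m: 0 is up, 0.008 is its bottom stop. Springs back by itself; about 1 N starts it, 3 N bottoms it out. A fingertip moving sideways at 2 to 5 mm below the top of the dome rides up on it and presses it down.
- gap1 (a point): Point half-way between plungers 1 and 2, at the height of the raised plunger tops (48 mm above the bench), fixed to the nest.
- gap2 (a point): Point half-way between plungers 2 and 3, at the height of the raised plunger tops (48 mm above the bench), fixed to the nest.
- gap3 (a point): Point half-way between plungers 3 and 4, at the height of the raised plunger tops (48 mm above the bench), fixed to the nest.
- heatsink: Small finned aluminium heatsink, 22 x 30 x 13 mm, loose on the nest's plate beside the row, on its -x side. Origin: centre of underside. Leave alone.
- standoff: Round brass spacer, 14 mm diameter, 14 mm high, loose on the nest's plate beside the row, on its +x side. Origin: centre of underside. Leave alone.
- board: Green circuit board, 75 x 115 mm, 16 mm high with its parts, flat on the bench beside the nest on its +x side. Origin: centre of underside. Leave alone.
- driver: Screwdriver with grey handle, 160 mm long, up to about 30 mm high, lying along the nest's -x side. Leave alone.
- flux: Small clear bottle with white cap, 34 mm diameter, 70 mm high, standing on the bench beyond the nest's post end. Origin: centre of underside. Leave alone.
- jar: Glass jar with steel lid, 48 mm diameter, 50 mm high, at the far left of the bench. Leave alone.
- tray: Grey divided parts tray, 110 x 160 x 30 mm, at the far right of the bench. Leave alone.

How it is judged:
By the outcome, as a careful person would: the job done as asked, in the order asked, and still so for the second after the job is handed in, with the robot touching nothing.
It also fails if it takes over 38 s, if anything falls off the work surface, if the arm or the gripper's body presses on something with over 40 N, if the wrist force passes 120 N, or if a joint passes its speed limit or range.

## Working session

There is one attempt and no reset: what is moved stays moved. The work goes in short steps, Python scripts to look and compute and a tool call to move; the robot and the scene stay as the last step left them, time stands still between calls to the robot, and variables do not carry over. Pictures are saved under pics/ and viewed, and the job is handed in when it is done.

Besides the shell and the picture viewer there is one more tool, called after "Call:" in YAML: its name, and indented under it one key for each argument. carry_out: Moves the arm, as the interface text tells. Its arguments: {"type":"object","properties":{"grip":{"type":"array"},"slide":{"type":"array"},"twist":{"type":"array"}},"required":["grip","slide","twist"]}

```bash
mkdir -p pics; python3 - <<'E'
from rig import bot
import cv2,numpy as np,pickle
s=bot.read_state();print(s)
d={}
for n in("top","side"):
    c=bot.capture(n);d[n]=c
    cv2.imwrite(f"pics/{n}0.png",cv2.resize(c["color"][:,:,::-1],(800,600),interpolation=cv2.INTER_CUBIC))
    print(n,c["position"],c["rotation"],c["fx"],c["cx"],c["cy"],[k for k in c], (c["depth"]>0).mean())
pickle.dump(d,open("d0.pkl","wb"))
E
```

```text
{'time_s': 0.0, 'joint_positions': array([-7.88081115e+01,  3.02774301e+01,  8.21557108e+01, -6.09321042e-04,
        6.76893451e+01, -1.02279993e+01]), 'qvel': array([-0.02632473,  0.04151039,  0.08854091, -0.0116608 ,  0.05959224,
       -0.04775779]), 'tau': array([-3.57984318e-04, -4.40045500e+01, -1.76592225e+01,  6.30501215e-02,
        5.81917330e-02, -1.73940371e-04]), 'position': array([ 0.22810885, -0.58102427,  0.18569194]), 'tcp_rot': array([[ 9.30927708e-01,  3.65203261e-01, -4.24585265e-04],
       [ 3.65203320e-01, -9.30925424e-01,  2.09521752e-03],
       [ 3.69923052e-04, -2.10555599e-03, -9.99997715e-01]]), 'force': array([-0.46323919, -0.53645168, -1.03324378]), 'moment': array([-0.02831725, -0.00068474, -0.01711244]), 'opening': 1.0001448904818193}
top [ 0.40909003 -0.00747091  1.51964706] [[-0.00261585  0.98980074 -0.14243475]
 [-0.99998209 -0.0018224   0.00570075]
 [ 0.00538303  0.14244711  0.98978778]] 432.55143273953485 259.83300446746216 189.18904473261148 ['color', 'depth', 'fx', 'fy', 'cx', 'cy', 'position', 'rotation'] 0.9961598714192709
side [-0.22389675  0.74398091  0.74673407] [[-0.68348993  0.37267527 -0.62765807]
 [-0.72994799 -0.35386476  0.58476975]
 [-0.00417685  0.85784199  0.51389656]] 471.4166464371776 265.9612875909572 188.02133196884347 ['color', 'depth', 'fx', 'fy', 'cx', 'cy', 'position', 'rotation'] 0.9960479736328125
```

View pics/top0.png

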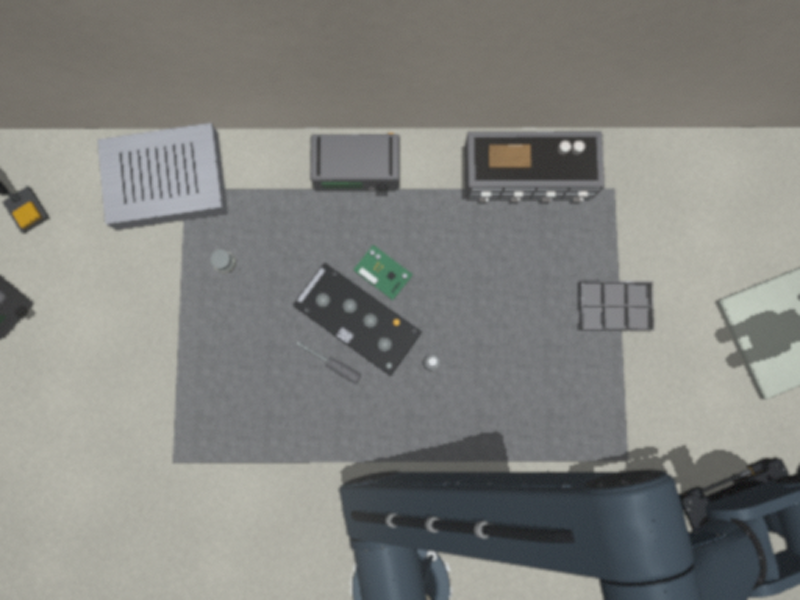

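View pics/side0.png

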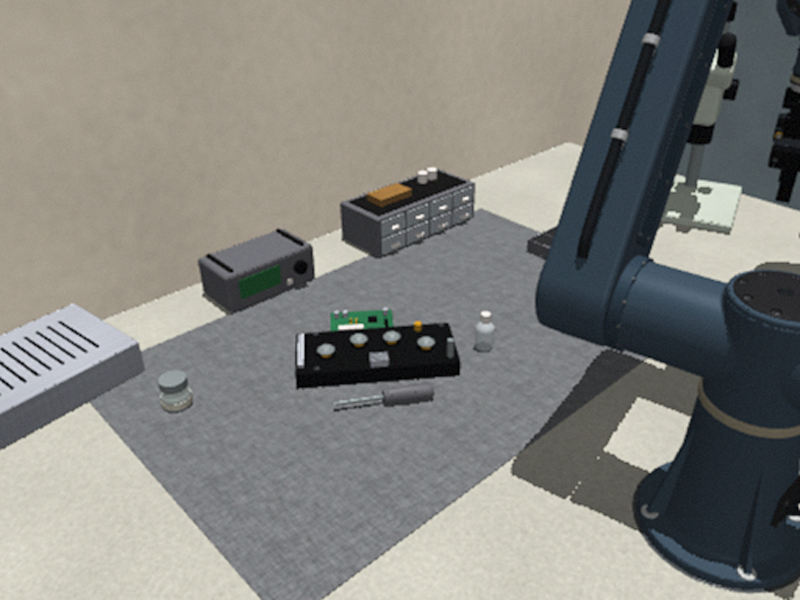

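The top view (800x600 scale) shows the nest with corners near (325,264), (421,331), (389,375) and (294,303). The post is at about (389,366) and the stop bar at about (311,284). The plungers run P1 (385,345), P2 (371,321), P3 (350,306), P4 (323,300). The flux bottle is at (432,362).

```bash
cat > h.py <<'E'
import numpy as np,cv2
def ray(c,u,v):
    d=np.array([(u-c["cx"])/c["fx"],-(v-c["cy"])/c["fy"],-1.0])
    return c["position"],c["rotation"]@d
def onz(c,u,v,z):
    p,d=ray(c,u,v); return p+d*(z-p[2])/d[2]
def proj(c,P):
    q=c["rotation"].T@(np.asarray(P)-c["position"]); return c["cx"]+c["fx"]*q[0]/-q[2], c["cy"]-c["fy"]*q[1]/-q[2]
def cloud(c):
    v,u=np.mgrid[:384,:512]; Z=c["depth"]
    q=np.stack([(u-c["cx"])/c["fx"]*Z,-(v-c["cy"])/c["fy"]*Z,-Z],-1)
    return q@c["rotation"].T+c["position"]
LOC=np.array([[-12,-84],[12,-28],[12,28],[-12,84]])/1000
def pose2d(L,W):
    # rigid fit L->W
    l=L-L.mean(0);w=W-W.mean(0)
    a=np.arctan2((l[:,0]*w[:,1]-l[:,1]*w[:,0]).sum(),(l*w).sum())
    R=np.array([[np.cos(a),-np.sin(a)],[np.sin(a),np.cos(a)]])
    t=W.mean(0)-R@L.mean(0); return a,R,t,W-(L@R.T+t)
E
python3 - <<'E'
import pickle;from h import *
d=pickle.load(open("d0.pkl","rb"))
for n,box in(("top",(180,160,275,245)),("side",(180,200,300,255))):
    c=d[n];x0,y0,x1,y1=box
    cv2.imwrite(f"pics/{n}crop.png",cv2.resize(c["color"][y0:y1,x0:x1,::-1],None,fx=6.5,fy=6.5,interpolation=cv2.INTER_CUBIC))
c=d["top"];g=c["color"].astype(int)
m=(g.max(2)<60).astype(np.uint8);mm=np.zeros_like(m);mm[160:245,180:275]=m[160:245,180:275]
mm=cv2.morphologyEx(mm,cv2.MORPH_CLOSE,np.ones((9,9)))
k,_=cv2.findContours(mm,0,2);k=max(k,key=cv2.contourArea);r=cv2.minAreaRect(k);b=cv2.boxPoints(r)
P=np.array([onz(c,*q,0.03) for q in b]);print(r,P,np.linalg.norm(np.diff(P,axis=0),axis=1),P.mean(0))
C=cloud(c)
print("bench z",np.median(C[230:250,150:200,2]))
for u,v in((385,345),(371,321),(350,306),(323,300)):
    u*=.64;v*=.64;w=C[int(v)-7:int(v)+8,int(u)-7:int(u)+8,2];print(np.round(w[::3,::3],3).tolist())
E
```

```text
((207.80770874023438, 181.03846740722656), (5.099019527435303, 5.491251468658447), 78.69007110595703) [[0.65945292 0.17649681 0.03      ]
 [0.66323114 0.15777554 0.03      ]
 [0.64555737 0.15404971 0.03      ]
 [0.64179294 0.17274163 0.03      ]] [0.01909871 0.01806222 0.01906723] [0.65250859 0.16526592 0.03      ]
bench z -0.00012861130596886206
[[0.034, 0.034, 0.028, 0.031, 0.031], [0.029, 0.032, 0.037, 0.028, 0.032], [0.028, 0.039, 0.049, 0.049, 0.028], [0.028, 0.04, 0.05, 0.048, 0.026], [0.031, 0.027, 0.028, 0.027, 0.032]]
[[0.029, 0.028, 0.029, 0.028, 0.028], [0.029, 0.029, 0.04, 0.028, 0.031], [0.025, 0.042, 0.051, 0.041, 0.029], [0.027, 0.043, 0.047, 0.042, 0.031], [0.03, 0.03, 0.027, 0.035, 0.031]]
[[0.031, 0.027, 0.026, 0.031, 0.023], [0.027, 0.03, 0.029, 0.025, 0.034], [0.028, 0.044, 0.047, 0.047, 0.029], [0.032, 0.046, 0.047, 0.048, 0.029], [0.026, 0.029, 0.033, 0.024, 0.032]]
[[0.027, 0.03, 0.033, 0.028, 0.025], [0.023, 0.027, 0.04, 0.029, 0.034], [0.028, 0.037, 0.044, 0.05, 0.027], [0.037, 0.044, 0.043, 0.042, 0.034], [0.036, 0.028, 0.024, 0.03, 0.027]]
```

View pics/topcrop.png

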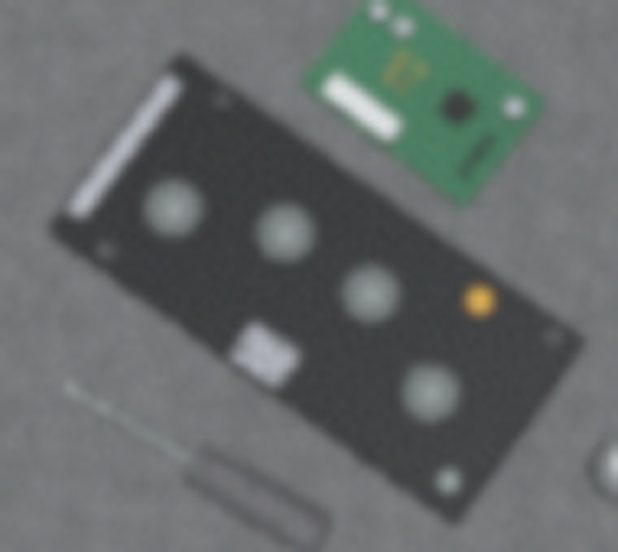

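View pics/sidecrop.png

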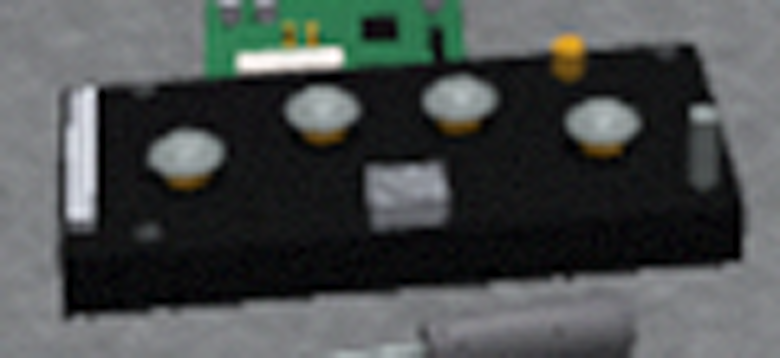

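The crops show the four plunger heads clearly in both views. The heatsink and standoff are clear of the row. Next I'll take blob centroids.

```bash
cat > m.py <<'E'
import pickle,sys;from h import *
def meas(d):
  res={}
  for n,z,ini in(("top",.0415,[(431,393),(371,293),(286,233),(174,209)]),("side",.043,[(602,122),(460,100),(322,110),(187,154)])):
    c=d[n];o=(180,160) if n=="top" else (180,200)
    W=[]
    g=c["color"].astype(int);m=((g.min(2)>(92 if n=="top" else 85))).astype(np.uint8)
    nl,lab,st,cen=cv2.connectedComponentsWithStats(m,connectivity=4)
    for u,v in ini:
        u=u/6.5+o[0]-.4;v=v/6.5+o[1]-.4
        l=lab[int(round(v)),int(round(u))]
        W.append(onz(c,*cen[l],z)[:2]); print(n,st[l].tolist(),cen[l].round(2),W[-1].round(4))
    a,R,t,e=pose2d(LOC,np.array(W)); print(n,"ang",np.degrees(a).round(2),"t",t.round(4),"resid mm",(e*1000).round(1).tolist())
    res[n]=(a,t)
  return res
if __name__=="__main__":
  meas(pickle.load(open(sys.argv[1],"rb")))
E
python3 m.py d0.pkl; python3 - <<'E'
import pickle;from h import *
c=pickle.load(open("d0.pkl","rb"))["top"]
print([onz(c,u/6.5+179.6,v/6.5+159.6,.03)[:2].round(4) for u,v in((181,52),(583,340),(455,524),(50,226))], onz(c,448/6.5+179.6,480/6.5+159.6,.064))
E
```

```text
top [242, 216, 9, 9, 59] [245.71 219.88] [0.5159 0.0325]
top [233, 201, 8, 8, 56] [236.5  204.71] [0.5681 0.0643]
top [220, 192, 8, 8, 55] [223.44 195.33] [0.6007 0.1094]
top [202, 188, 9, 8, 58] [206.14 191.5 ] [0.6141 0.1692]
top ang -35.72 t [0.5747 0.0939] resid mm [[0.0, -0.1], [-0.0, 0.2], [-0.1, -0.2], [0.1, 0.1]]
side [267, 215, 11, 7, 59] [272.24 218.15] [0.512  0.0364]
side [245, 212, 11, 7, 58] [250.21 214.9 ] [0.5631 0.0683]
side [224, 213, 11, 7, 59] [229.12 216.24] [0.5968 0.113 ]
side [203, 220, 11, 7, 63] [208.11 223.13] [0.6097 0.1724]
side ang -35.83 t [0.5704 0.0975] resid mm [[0.5, -0.0], [-0.6, 0.5], [0.3, -0.3], [-0.1, -0.2]]
[array([0.7002, 0.1672]), array([ 0.5441, -0.0485]), array([0.4472, 0.0194]), array([0.6058, 0.2357])] [0.46883772 0.02242773 0.064     ]
```

Call:
carry_out:
  grip: [-1,-1,-1,-1,-1,-1]
  slide:
    - [0,0,-5]
    - [0,0,0]
    - [0,0,0]
    - [0,0,0]
    - [0,0,0]
    - [0,0,0]
  twist:
    - [0,0,-0.115]
    - [0,0,-0.115]
    - [0,0,-0.115]
    - [0,0,-0.115]
    - [0,0,-0.115]
    - [0,0,0]

```text
time_s: 0.7
position: [0.2275, -0.5782, 0.1873]
tcp_rot: [[0.564, 0.826, -0.002], [0.826, -0.564, 0.01], [0.007, -0.007, -1.0]]
force: [0.3, -1.3, 0.1]
opening: 0.538
```

```bash
cat > s.py <<'E'
import sys;from h import *
from rig import bot
from scipy.spatial.transform import Rotation as Ro
def go(target=None,yaw=54.2):
    s=bot.read_state();R=s["tcp_rot"];p=s["position"]
    print("t",s["time_s"],"p",(p*1000).round(2),"F",s["force"].round(2),"open",round(s["opening"],3),"q",s["joint_positions"].round(1))
    y=np.radians(yaw);x=np.array([np.cos(y),np.sin(y),0]);z=np.array([0,0,-1.]);T=np.stack([x,np.cross(z,x),z],1)
    print("twist needed",Ro.from_matrix(R.T@T).as_rotvec().round(4))
    if target is not None: print("slide needed mm",(R.T@(np.array(target)-p)*1000).round(1))
A=np.radians(-35.78);NR=np.array([[np.cos(A),-np.sin(A)],[np.sin(A),np.cos(A)]]);NT=np.array([.5732,.0952])
def W(x,y,z): return np.array([*(NR@(np.array([x,y])/1000)+NT),z/1000])
if __name__=="__main__":
    a=[float(v) for v in sys.argv[1:]]
    go(W(*a) if a else None)
E
python3 s.py -6 -126 120; python3 s.py; python3 -c "
from s import *
print(W(-6,-126,120))"
```

```text
t 0.7 p [ 227.54 -578.25  187.32] F [ 0.33 -1.26  0.08] open 0.538 q [-78.8  30.2  82.1   0.   68.3 -44.5]
twist needed [-0.0072 -0.0069  0.0253]
slide needed mm [ 624.7 -103.3   72.4]
t 0.7 p [ 227.54 -578.25  187.32] F [ 0.33 -1.26  0.08] open 0.538 q [-78.8  30.2  82.1   0.   68.3 -44.5]
twist needed [-0.0072 -0.0069  0.0253]
[ 0.4946634  -0.00351172  0.12      ]
```

Call:
carry_out:
  grip: [-1,-1,-1,-1,-1,-1,-1,-1,-1,-1,-1,-1]
  slide:
    - [40,-7,0]
    - [40,-7,0]
    - [40,-7,0]
    - [40,-7,0]
    - [40,-7,0]
    - [40,-7,0]
    - [40,-7,0]
    - [40,-7,0]
    - [40,-7,0]
    - [40,-7,0]
    - [40,-7,0]
    - [40,-7,0]
  twist:
    - [-0.007,-0.007,0.025]
    - [0,0,0]
    - [0,0,0]
    - [0,0,0]
    - [0,0,0]
    - [0,0,0]
    - [0,0,0]
    - [0,0,0]
    - [0,0,0]
    - [0,0,0]
    - [0,0,0]
    - [0,0,0]

```text
time_s: 1.9
position: [0.4524, -0.1333, 0.1842]
tcp_rot: [[0.623, 0.782, 0.0], [0.782, -0.623, -0.002], [-0.002, 0.002, -1.0]]
force: [0.1, -1.3, -0.2]
opening: 0.002
```

```bash
python3 s.py -6 -126 120
```

```text
t 1.9 p [ 452.38 -133.27  184.18] F [ 0.1  -1.34 -0.2 ] open 0.002 q [-2.990e+01  1.860e+01  1.037e+02 -1.000e-01  5.760e+01  8.700e+00]
twist needed [ 0.0018  0.0018 -0.0481]
slide needed mm [127.9 -47.9  63.9]
```

Call:
carry_out:
  grip: [-1,-1,-1,-1,-1,-1]
  slide:
    - [32,-12,10]
    - [32,-12,10]
    - [32,-12,15]
    - [30,-11,15]
    - [0,0,0]
    - [0,0,0]
  twist:
    - [0.002,0.002,-0.025]
    - [0,0,-0.023]
    - [0,0,0]
    - [0,0,0]
    - [0,0,0]
    - [0,0,0]

```text
time_s: 2.5
position: [0.4944, 0.0052, 0.1328]
tcp_rot: [[0.59, 0.808, 0.004], [0.808, -0.59, -0.001], [0.002, 0.003, -1.0]]
force: [-0.8, -0.8, -0.8]
opening: 0.005
```

```bash
python3 s.py -6 -126 100; python3 - <<'E'
from rig import bot
import cv2,pickle
d={n:bot.capture(n) for n in("top","side")}
pickle.dump(d,open("d1.pkl","wb"))
for n,b in(("top",(180,130,290,260)),("side",(170,130,330,250))):
    x0,y0,x1,y1=b
    cv2.imwrite(f"pics/{n}1.png",cv2.resize(d[n]["color"][y0:y1,x0:x1,::-1],None,fx=4.5,fy=4.5,interpolation=cv2.INTER_CUBIC))
E
python3 s.py
```

```text
t 2.5 p [494.41   5.25 132.76] F [-0.76 -0.83 -0.78] open 0.005 q [-12.4  24.8 103.9   0.   51.1  23.8]
twist needed [ 0.0032 -0.0015 -0.006 ]
slide needed mm [-7.   5.3 32.8]
t 2.6 p [494.34   4.37 133.12] F [-0.14 -0.37 -0.8 ] open 0.004 q [-12.5  24.7 104.    0.   51.1  23.7]
twist needed [ 0.0035 -0.0018 -0.0074]
```

View pics/side1.png

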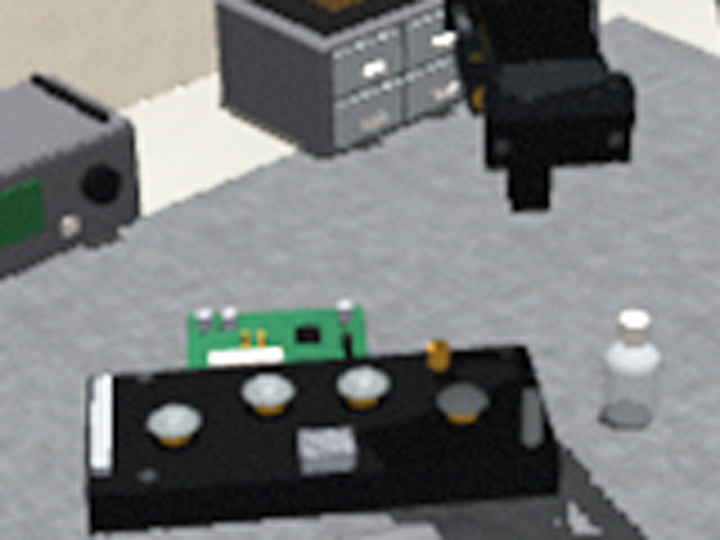

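View pics/top1.png

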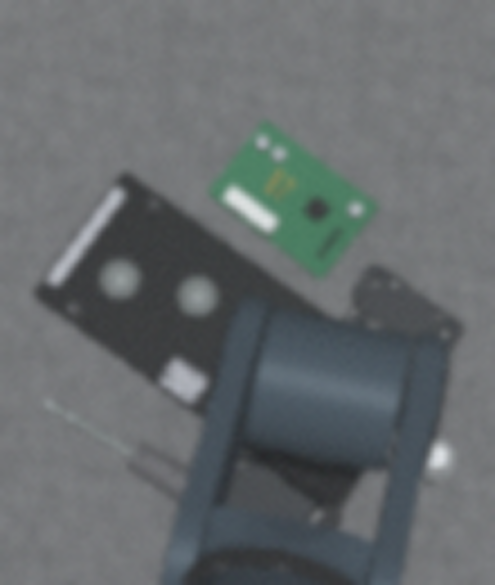

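The side view shows the shut fingertip's bottom edge at about (529,210) in the crop, high above and short of P1. I'll use it to check the side camera against the arm.

```bash
python3 - <<'E'
import pickle;from h import *
d=pickle.load(open("d1.pkl","rb"));c=d["side"]
P=np.array([.4944,.0048,.133]);y=np.radians(54.5);x=np.array([np.cos(y),np.sin(y),0]);w=np.array([np.sin(y),-np.cos(y),0])
print("tcp",proj(c,P))
for a,b in((1,1),(1,-1),(-1,1),(-1,-1)): print(a,b,np.round(proj(c,P+a*.0095*x+b*.011*w),1))
u0,v0=280,165
g=c["color"].max(2)
print(g[v0:182,278:300])
C=cloud(c);Z=C[160:180,283:293];print((C[168:178:2,288]*1000).round(0))
C0=cloud(pickle.load(open("d0.pkl","rb"))["side"]);
for (u,v) in((272,218),(250,215),(229,216),(208,223)): print((C0[v-2:v+2,u-3:u+4].reshape(-1,3).mean(0)*1000).round(1))
E
```

```text
tcp (np.float64(286.09192820976006), np.float64(186.92994336015926))
1 1 [281.7 185. ]
1 -1 [283.1 189.4]
-1 1 [289.  184.5]
-1 -1 [290.5 188.9]
[[  1   9  14  15  10  16  13  15  18  16  14   9  13  11  17  14   8   9
    9   5  10   8]
 [ 28   5  20  21   8  14  10  11  16  10  16  14  11  14  18  32  21  43
   55  53  50  49]
 [ 80  52  57  73  55  11  12  14   9  12  14  21  14   4  68 114 130 134
  138 138 132 134]
 [140 134 134 147 106  18  11  15  11  14  13   9  14   7  90 160 173 175
  179 174 173 172]
 [169 164 169 173 114  19  13  12  19  13  11  15  14   7  93 153 170 170
  170 171 167 169]
 [160 160 161 168 113   0   8  15  13  13  16  19  15   9  88 151 168 168
  169 169 166 168]
 [166 164 169 174 118   3  12  14  17  12  13  20  18   2  88 153 170 171
  170 166 162 159]
 [171 167 164 176 116   5  14  13  14   9  11  13  13   1 109 162 169 166
  166 163 162 158]
 [167 162 162 168 110   3   8  14  16  12  14  14  11   6 133 173 168 165
  166 168 165 159]
 [164 166 167 162 137  67   6  16   9  15  19  11  10   0 133 179 170 167
  167 166 168 162]
 [164 167 168 169 167 110   0  11   8  11  10   5   8   0 127 176 172 170
  167 169 166 164]
 [168 169 167 169 171 115  19  22  42  53  51  53  50  67 136 169 167 169
  169 166 160 161]
 [170 169 168 167 171 142 125 129 135 135 134 135 136 145 166 168 164 163
  164 166 161 163]
 [167 167 165 166 171 173 174 179 179 177 174 172 171 174 169 169 165 164
  166 163 164 166]
 [167 165 165 166 166 166 169 170 173 172 175 173 167 163 160 162 161 160
  163 162 166 163]
 [163 166 167 166 165 165 165 160 161 168 169 166 163 162 158 153 158 162
  163 170 167 160]
 [164 167 169 165 164 158 157 156 156 157 159 157 162 163 163 157 154 156
  164 168 170 167]]
[[486.   8. 192.]
 [486.   8. 187.]
 [486.   7. 181.]
 [483.  11. 178.]
 [486.   8. 170.]]
[513.6  35.8  44. ]
[563.2  68.9  44.5]
[569.2 134.6  69.1]
[609.8 172.5  45. ]
```

```bash
python3 - <<'E'
import pickle;from h import *
d=pickle.load(open("d1.pkl","rb"))
for n in("side","top"):
    c=d[n];C=cloud(c)
    if n=="side":
        for v in range(120,192,3): print(v,[(C[v,u]*1000).round(0).astype(int).tolist() for u in(279,286,291,300)])
    x0,y0=(240,90) if n=="side" else (210,180)
    im=c["color"][y0:y0+110,x0:x0+110].astype(float)
    im=255*(im/255)**.5
    cv2.imwrite(f"pics/{n}2.png",cv2.resize(im.astype(np.uint8)[:,:,::-1],None,fx=5.4,fy=5.4,interpolation=cv2.INTER_CUBIC))
E
```

```text
120 [[470, 57, 338], [460, 45, 338], [455, 35, 336], [441, 20, 336]]
123 [[469, 58, 332], [460, 45, 330], [451, 38, 331], [440, 20, 329]]
126 [[498, 29, 306], [458, 46, 324], [455, 33, 321], [441, 19, 321]]
129 [[493, 34, 302], [461, 44, 315], [452, 37, 316], [440, 20, 314]]
132 [[492, 34, 295], [458, 46, 309], [451, 37, 309], [441, 19, 307]]
135 [[489, 38, 289], [458, 46, 302], [453, 35, 300], [441, 18, 299]]
138 [[484, 42, 285], [459, 45, 294], [452, 36, 293], [440, 19, 292]]
141 [[484, 43, 278], [459, 45, 287], [453, 34, 285], [438, 20, 286]]
144 [[479, 48, 273], [456, 48, 281], [450, 38, 280], [435, 24, 281]]
147 [[484, 42, 262], [447, 56, 279], [440, 48, 279], [426, 33, 279]]
150 [[445, 80, 281], [433, 70, 282], [425, 63, 282], [414, 45, 280]]
153 [[437, 88, 279], [428, 76, 278], [420, 68, 278], [409, 50, 276]]
156 [[440, 86, 270], [426, 77, 272], [420, 68, 271], [411, 48, 267]]
159 [[438, 87, 263], [429, 74, 262], [421, 67, 263], [413, 46, 258]]
162 [[441, 84, 254], [434, 69, 251], [425, 62, 252], [416, 42, 248]]
165 [[443, 82, 244], [434, 69, 243], [427, 59, 242], [412, 46, 243]]
168 [[440, 85, 239], [484, 17, 196], [477, 7, 195], [701, -272, 3]]
171 [[738, -211, 0], [487, 14, 186], [480, 4, 185], [689, -259, 2]]
174 [[726, -199, -2], [487, 14, 177], [478, 6, 178], [679, -248, -2]]
177 [[708, -182, 1], [489, 11, 167], [686, -214, -2], [666, -235, -2]]
180 [[695, -169, 1], [682, -187, -1], [672, -199, -2], [648, -216, 1]]
183 [[681, -155, 1], [670, -175, -2], [660, -187, -3], [636, -203, 1]]
186 [[671, -145, -1], [651, -156, 3], [644, -171, 0], [625, -192, -1]]
189 [[660, -135, -3], [642, -147, 0], [628, -155, 2], [610, -176, 1]]
```

View pics/side2.png

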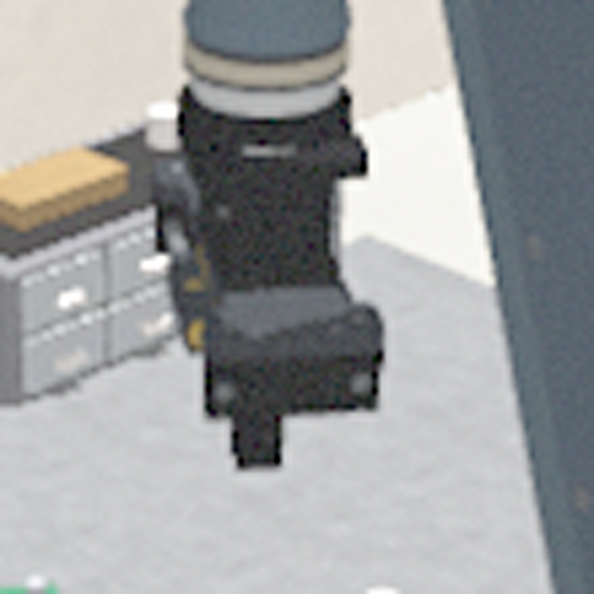

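The side camera puts the tip at z of about 0.167 and the body bottom at about 0.24, which agree with each other. The reported TCP z is 0.133. That's too large a gap to trust, so I'll touch off lightly on open bench, away from everything, to settle the height.

Call:
carry_out:
  grip: [-1,-1,-1,-1,-1,-1,-1]
  slide:
    - [-30,22,0]
    - [-30,22,0]
    - [-30,22,0]
    - [-30,22,0]
    - [-30,22,0]
    - [0,0,0]
    - [0,0,0]
  twist:
    - [0.003,-0.002,-0.007]
    - [0,0,0]
    - [0,0,0]
    - [0,0,0]
    - [0,0,0]
    - [0,0,0]
    - [0,0,0]

```text
time_s: 3.3
position: [0.4945, -0.1985, 0.1378]
tcp_rot: [[0.598, 0.801, 0.009], [0.801, -0.598, -0.007], [-0.0, 0.011, -1.0]]
force: [0.3, 0.8, -0.3]
opening: 0.008
```

```bash
python3 s.py;cat > look.py <<'E'
import sys,pickle;from h import *;from rig import bot
name=sys.argv[1];s0=bot.read_state()["position"]
c=bot.capture("side");pickle.dump({"side":c,"p":s0},open(name+".pkl","wb"))
u,v=[int(k) for k in proj(c,s0)]
print("tcp proj",proj(c,s0),s0)
x0=min(max(0,u-70),372);y0=min(max(0,v-70),270)
im=c["color"][y0:y0+110,x0:x0+140]
cv2.imwrite(f"pics/{name}.png",cv2.resize((255*(im/255.)**.6).astype(np.uint8)[:,:,::-1],None,fx=5,fy=5,interpolation=cv2.INTER_CUBIC)); print("origin",x0,y0)
E
python3 look.py l1
```

```text
t 3.3 p [ 494.54 -198.49  137.8 ] F [ 0.29  0.81 -0.32] open 0.008 q [-33.9  26.7  98.7  -0.1  53.9   2.9]
twist needed [ 0.0109  0.0003 -0.0162]
tcp proj (np.float64(337.46338757414156), np.float64(159.74303085668208)) [ 0.49454172 -0.19848783  0.13779911]
origin 267 89
```

View pics/l1.png

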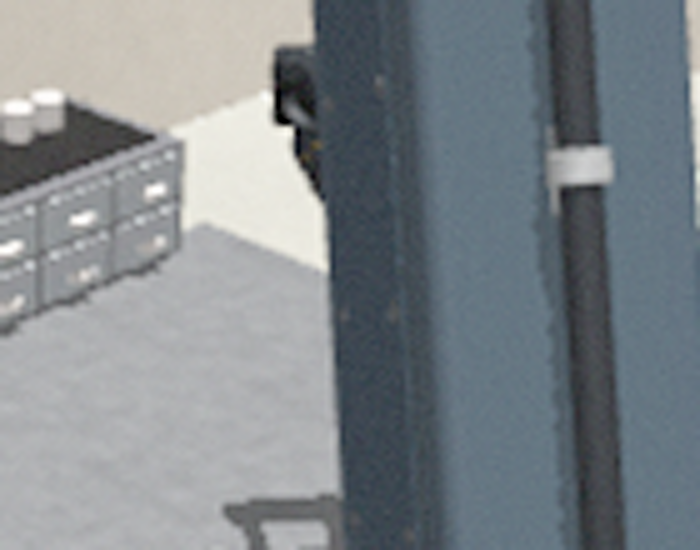

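The arm hides the tip at this spot, so I'll touch off by force. I'll go down to a reported z of 25 mm first.

Call:
carry_out:
  grip: [-1,-1,-1,-1,-1,-1,-1]
  slide:
    - [0,0,20]
    - [0,0,25]
    - [0,0,25]
    - [0,0,20]
    - [0,0,15]
    - [0,0,0]
    - [0,0,0]
  twist:
    - [0.011,0,-0.016]
    - [0,0,0]
    - [0,0,0]
    - [0,0,0]
    - [0,0,0]
    - [0,0,0]
    - [0,0,0]

```text
time_s: 4.05
position: [0.4954, -0.1935, 0.0329]
tcp_rot: [[0.581, 0.814, 0.003], [0.814, -0.581, -0.002], [0.0, 0.003, -1.0]]
force: [0.2, -0.2, -0.1]
opening: 0.004
```

```bash
python3 s.py
```

```text
t 4.05 p [ 495.4  -193.47   32.94] F [ 0.24 -0.23 -0.12] open 0.004 q [-33.4  36.6 102.8   0.   40.4   2.1]
twist needed [ 0.0033 -0.0003  0.005 ]
```

Call:
carry_out:
  grip: [-1,-1,-1,-1,-1,-1]
  slide:
    - [0,0,10]
    - [0,0,7]
    - [0,0,4]
    - [0,0,2]
    - [0,0,2]
    - [0,0,2]
  twist:
    - [0.003,0,0.005]
    - [0,0,0]
    - [0,0,0]
    - [0,0,0]
    - [0,0,0]
    - [0,0,0]

```text
time_s: 4.65
position: [0.4975, -0.1938, 0.0069]
tcp_rot: [[0.585, 0.811, 0.005], [0.811, -0.585, -0.003], [0.001, 0.006, -1.0]]
force: [-0.0, -0.5, 1.3]
opening: 0.005
```

```bash
python3 s.py
```

```text
t 4.65 p [ 497.47 -193.83    6.85] F [-0.01 -0.52  1.31] open 0.005 q [-33.3  39.4 103.2   0.   37.1   2.4]
twist needed [ 0.0058 -0.0007  0.0005]
```

Call:
carry_out:
  grip: [-1,-1]
  slide:
    - [0,0,2]
    - [0,0,1]
  twist:
    - [0,0,0]
    - [0,0,0]

```text
time_s: 4.85
position: [0.4975, -0.1941, 0.0037]
tcp_rot: [[0.585, 0.811, 0.005], [0.811, -0.585, -0.003], [0.001, 0.006, -1.0]]
force: [0.4, 0.5, 0.3]
opening: 0.007
```

```bash
python3 s.py
```

```text
t 4.85 p [ 497.55 -194.06    3.66] F [0.38 0.51 0.25] open 0.007 q [-33.3  39.7 103.3   0.   36.6   2.4]
twist needed [ 0.0061 -0.0006  0.0003]
```

Call:
carry_out:
  grip: [-1,-1,-1]
  slide:
    - [0,0,1]
    - [0,0,1]
    - [0,0,1]
  twist:
    - [0,0,0]
    - [0,0,0]
    - [0,0,0]

```text
time_s: 5.15
position: [0.4977, -0.1942, 0.0005]
tcp_rot: [[0.585, 0.811, 0.006], [0.811, -0.585, -0.003], [0.001, 0.006, -1.0]]
force: [-0.3, 0.6, 0.0]
opening: 0.004
```

```bash
python3 s.py
```

```text
t 5.15 p [ 497.69 -194.19    0.54] F [-0.27  0.64  0.01] open 0.004 q [-33.3  40.  103.3   0.   36.2   2.4]
twist needed [ 0.0064 -0.0007  0.0002]
```

Call:
carry_out:
  grip: [-1,-1]
  slide:
    - [0,0,1]
    - [0,0,1]
  twist:
    - [0,0,0]
    - [0,0,0]

```text
time_s: 5.35
position: [0.4978, -0.1943, -0.0015]
tcp_rot: [[0.585, 0.811, 0.006], [0.811, -0.585, -0.003], [0.001, 0.007, -1.0]]
force: [0.1, 0.8, -0.8]
opening: 0.006
```

```bash
python3 s.py
```

```text
t 5.35 p [ 497.78 -194.27   -1.55] F [ 0.07  0.75 -0.81] open 0.006 q [-33.3  40.3 103.4   0.   36.    2.4]
twist needed [ 0.0067 -0.0007  0.0002]
```

There's no contact at reported z -1.5 mm, so the reported height does read too low. Continuing down in steps.

Call:
carry_out:
  grip: [-1,-1,-1,-1]
  slide:
    - [0,0,3]
    - [0,0,3]
    - [0,0,3]
    - [0,0,2]
  twist:
    - [0.006,0,0]
    - [0,0,0]
    - [0,0,0]
    - [0,0,0]

```text
time_s: 5.75
position: [0.498, -0.1944, -0.0134]
tcp_rot: [[0.585, 0.811, 0.001], [0.811, -0.585, 0.0], [0.001, 0.0, -1.0]]
force: [1.1, 0.2, 0.3]
opening: 0.007
```

```bash
python3 s.py
```

```text
t 5.75 p [ 497.95 -194.36  -13.43] F [1.06 0.18 0.35] open 0.007 q [-3.330e+01  4.160e+01  1.032e+02  1.000e-01  3.510e+01  2.400e+00]
twist needed [ 0.0004 -0.0007  0.0002]
```

Call:
carry_out:
  grip: [-1,-1,-1,-1]
  slide:
    - [0,0,3]
    - [0,0,3]
    - [0,0,3]
    - [0,0,1]
  twist:
    - [0,0,0]
    - [0,0,0]
    - [0,0,0]
    - [0,0,0]

```text
time_s: 6.15
position: [0.4977, -0.1942, -0.0247]
tcp_rot: [[0.585, 0.811, 0.0], [0.811, -0.585, 0.001], [0.001, -0.0, -1.0]]
force: [0.1, -0.5, 0.0]
opening: 0.008
```

```bash
python3 s.py
```

```text
t 6.15 p [ 497.72 -194.2   -24.71] F [ 0.08 -0.52  0.04] open 0.008 q [-3.330e+01  4.280e+01  1.034e+02  1.000e-01  3.380e+01  2.400e+00]
twist needed [-0.0003 -0.0007  0.0001]
```

Call:
carry_out:
  grip: [-1,-1,-1]
  slide:
    - [0,0,1.5]
    - [0,0,1]
    - [0,0,0.5]
  twist:
    - [0,0,0]
    - [0,0,0]
    - [0,0,0]

```text
time_s: 6.45
position: [0.4977, -0.1941, -0.0281]
tcp_rot: [[0.585, 0.811, -0.0], [0.811, -0.585, 0.001], [0.001, -0.0, -1.0]]
force: [0.9, 0.2, -0.7]
opening: 0.003
```

```bash
python3 s.py
```

```text
t 6.45 p [ 497.67 -194.14  -28.1 ] F [ 0.89  0.19 -0.75] open 0.003 q [-3.330e+01  4.320e+01  1.034e+02  1.000e-01  3.340e+01  2.400e+00]
twist needed [-0.0005 -0.0006  0.0002]
```

Call:
carry_out:
  grip: [-1,-1]
  slide:
    - [0,0,1]
    - [0,0,0.5]
  twist:
    - [0,0,0]
    - [0,0,0]

```text
time_s: 6.65
position: [0.4978, -0.1942, -0.0296]
tcp_rot: [[0.585, 0.811, 0.0], [0.811, -0.585, 0.001], [0.001, -0.0, -1.0]]
force: [-0.2, 0.7, 0.3]
opening: 0.006
```

```bash
python3 s.py
```

```text
t 6.65 p [ 497.83 -194.24  -29.55] F [-0.17  0.69  0.28] open 0.006 q [-3.330e+01  4.330e+01  1.034e+02  1.000e-01  3.320e+01  2.400e+00]
twist needed [-0.     -0.0007  0.0002]
```

Call:
carry_out:
  grip: [-1,-1,-1]
  slide:
    - [0,0,0.5]
    - [0,0,0.5]
    - [0,0,0.5]
  twist:
    - [0,0,0]
    - [0,0,0]
    - [0,0,0]

```text
time_s: 6.95
position: [0.498, -0.1943, -0.0311]
tcp_rot: [[0.585, 0.811, 0.001], [0.811, -0.585, 0.0], [0.001, 0.0, -1.0]]
force: [-0.0, -0.4, -0.1]
opening: 0.008
```

```bash
python3 s.py
```

```text
t 6.95 p [ 497.95 -194.32  -31.05] F [-0.   -0.45 -0.12] open 0.008 q [-3.330e+01  4.350e+01  1.035e+02  1.000e-01  3.300e+01  2.400e+00]
twist needed [ 0.0003 -0.0007  0.0002]
```

Call:
carry_out:
  grip: [-1,-1,-1]
  slide:
    - [0,0,0.5]
    - [0,0,0.5]
    - [0,0,0.5]
  twist:
    - [0,0,0]
    - [0,0,0]
    - [0,0,0]

```text
time_s: 7.25
position: [0.498, -0.1944, -0.0326]
tcp_rot: [[0.585, 0.811, 0.001], [0.811, -0.585, 0.0], [0.001, 0.0, -1.0]]
force: [-0.4, 0.3, 0.2]
opening: 0.009
```

```bash
python3 s.py
```

```text
t 7.25 p [ 497.98 -194.35  -32.63] F [-0.41  0.27  0.15] open 0.009 q [-3.330e+01  4.370e+01  1.035e+02  1.000e-01  3.290e+01  2.400e+00]
twist needed [ 0.0004 -0.0007  0.0002]
```

Call:
carry_out:
  grip: [-1,-1]
  slide:
    - [0,0,0.5]
    - [0,0,0.5]
  twist:
    - [0,0,0]
    - [0,0,0]

```text
time_s: 7.45
position: [0.498, -0.1944, -0.0337]
tcp_rot: [[0.585, 0.811, 0.001], [0.811, -0.585, 0.0], [0.001, 0.0, -1.0]]
force: [-0.6, 0.7, 0.5]
opening: 0.001
```

```bash
python3 s.py
```

```text
t 7.45 p [ 497.97 -194.36  -33.7 ] F [-0.62  0.69  0.47] open 0.001 q [-3.330e+01  4.380e+01  1.035e+02  1.000e-01  3.270e+01  2.400e+00]
twist needed [ 0.0004 -0.0007  0.0002]
```

Call:
carry_out:
  grip: [-1,-1]
  slide:
    - [0,0,0.5]
    - [0,0,0.5]
  twist:
    - [0,0,0]
    - [0,0,0]

```text
time_s: 7.65
position: [0.498, -0.1943, -0.0348]
tcp_rot: [[0.585, 0.811, 0.001], [0.811, -0.585, 0.0], [0.001, 0.0, -1.0]]
force: [0.0, -0.9, -0.3]
opening: 0.002
```

```bash
python3 s.py
```

```text
t 7.65 p [ 497.98 -194.34  -34.82] F [ 0.03 -0.88 -0.26] open 0.002 q [-3.330e+01  4.390e+01  1.035e+02  1.000e-01  3.260e+01  2.400e+00]
twist needed [ 0.0004 -0.0007  0.0002]
```

Call:
carry_out:
  grip: [-1,-1,-1]
  slide:
    - [0,0,0.5]
    - [0,0,0.5]
    - [0,0,0.5]
  twist:
    - [0,0,0]
    - [0,0,0]
    - [0,0,0]

```text
time_s: 7.95
position: [0.498, -0.1943, -0.0355]
tcp_rot: [[0.585, 0.811, 0.001], [0.811, -0.585, 0.0], [0.001, 0.001, -1.0]]
force: [-0.6, 0.6, 6.3]
opening: 0.009
```

```bash
python3 s.py
```

```text
t 7.95 p [ 497.99 -194.34  -35.47] F [-0.6   0.56  6.33] open 0.009 q [-3.330e+01  4.400e+01  1.035e+02  1.000e-01  3.250e+01  2.400e+00]
twist needed [ 0.0006 -0.0006  0.0004]
```

Contact came at reported z of about -35.3 mm (6 N), so true z is reported z plus 35.3 mm. The side camera's estimate of about 34 mm agrees. The stroke target is true z 44.5 mm, which reads 9.2 mm. Now I'll lift and go back to the start point.

Call:
carry_out:
  grip: [-1,-1,-1,-1,-1,-1,-1,-1,-1,-1]
  slide:
    - [0,0,-30]
    - [0,0,-40]
    - [0,0,-40]
    - [30,-22,0]
    - [30,-22,0]
    - [30,-22,0]
    - [30,-22,0]
    - [18,-14,0]
    - [0,0,0]
    - [0,0,0]
  twist:
    - [0,0,0]
    - [0,0,0]
    - [0,0,0]
    - [0,0,0]
    - [0,0,0]
    - [0,0,0]
    - [0,0,0]
    - [0,0,0]
    - [0,0,0]
    - [0,0,0]

```text
time_s: 8.95
position: [0.4982, -0.0196, 0.0796]
tcp_rot: [[0.587, 0.809, 0.007], [0.809, -0.587, -0.002], [0.002, 0.006, -1.0]]
force: [0.5, 0.0, 0.8]
opening: 0.003
```

```bash
python3 s.py -6 -126 65; python3 look.py l2
```

```text
t 8.95 p [498.24 -19.62  79.58] F [0.46 0.   0.81] open 0.003 q [-15.1  30.1 106.1  -0.   43.4  20.9]
twist needed [ 0.0065 -0.0023 -0.0029]
slide needed mm [ 10.9 -12.4  14.5]
tcp proj (np.float64(291.2277309322844), np.float64(200.53146480755356)) [ 0.49823981 -0.01961809  0.07958405]
origin 221 130
```

View pics/l2.png

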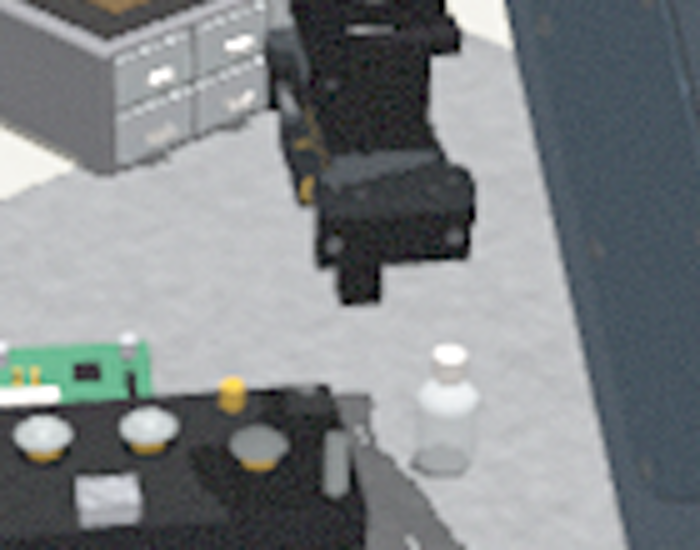

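The fingertip's bottom edge is at about crop (360,302), above and beyond the post end, with the flux bottle at (445,410). Next: move over the start, still above the post height, and measure the tip in the side view.

Call:
carry_out:
  grip: [-1,-1,-1,-1]
  slide:
    - [9,-10,12]
    - [2,-2,12]
    - [0,0,8]
    - [0,0,0]
  twist:
    - [0.006,-0.002,-0.003]
    - [0,0,0]
    - [0,0,0]
    - [0,0,0]

```text
time_s: 9.4
position: [0.4953, -0.0058, 0.0447]
tcp_rot: [[0.59, 0.807, -0.0], [0.807, -0.59, 0.0], [0.0, -0.0, -1.0]]
force: [-1.0, 0.7, -0.2]
opening: 0.01
```

```bash
python3 s.py -6 -126 9.2; python3 look.py l3; python3 - <<'E'
import pickle;from h import *;from s import NR,NT
d=pickle.load(open("l3.pkl","rb"));c=d["side"];p=d["p"]+[0,0,.0353]
print("pred",np.round(proj(c,p),1))
y=np.radians(54.2);x=np.array([np.cos(y),np.sin(y),0]);w=np.array([np.sin(y),-np.cos(y),0])
for hy in(.0095,.015):
  for a in(1,-1): print(hy,a,np.round(proj(c,p+a*.0095*x-hy*w),1))
g=c["color"].max(2);u,v=[int(k) for k in proj(c,p)]
print(v,u);print(g[v-8:v+10,u-10:u+12])
t=pickle.load(open("d0.pkl","rb"))["top"]
f=onz(t,432*.64,362*.64,.07)[:2];print("flux",f,(NR.T@(f-NT)*1000).round(0))
for n,q in(("heatsink",(265,352)),("standoff",(480,300))):
  f=onz(t,q[0]/6.5+179.6,q[1]/6.5+159.6,.044)[:2];print(n,(NR.T@(f-NT)*1000).round(0))
E
```

```text
t 9.4 p [495.31  -5.8   44.68] F [-0.98  0.67 -0.21] open 0.01 q [-13.6  33.8 107.5   0.   38.7  22.5]
twist needed [-0.0002 -0.0002 -0.0065]
slide needed mm [ 1.5 -1.9 35.5]
tcp proj (np.float64(288.0745950928789), np.float64(213.9930287123215)) [ 0.49531074 -0.00580487  0.04467501]
origin 218 143
pred [288.3 202.8]
0.0095 1 [285.3 205. ]
0.0095 -1 [292.6 204.5]
0.015 1 [285.7 206.2]
0.015 -1 [292.9 205.6]
202 288
[[169 133  49  12  39  53  56  34  14  15  14  15  14  15  14  17   8  14
   14  13  12  18]
 [163 131  56   6  17  32  32  17  17  15  12  14  15  17  15  18  14  14
   17  13  17  14]
 [170 133  54  11  12  17  17  14  20  17  13  15  18  15  11  18  13   6
    8  11   7   7]
 [171 159  89   0   8  16  22  14  14  13  14  19  14  17  15   7  39  54
   52  50  68  82]
 [169 177 136  68  55  85  67  16  13  18  11  17  12  10  22   4 100 134
  137 132 144 152]
 [167 167 161 146 140 148 111  28   7  14  17  13  15  12   7  10 131 178
  175 173 171 174]
 [165 159 161 166 165 171 124  27  14  15  18  15  15  13   8  16 134 180
  173 171 171 171]
 [159 153 159 164 161 166 124 
[... 380 characters left out ...]
142 137 138 138 147 155 151 159 168
  164 168 171 172]
 [137 134 140 131 127 124 123 123 141 170 177 173 172 174 170 168 168 168
  168 172 173 170]
 [ 48  51  62  73  78  70  39   7  37 136 172 165 162 158 158 159 163 166
  169 169 170 168]
 [ 17  17  32  66  79  67  39  26  15  98 151 162 155 154 152 156 165 167
  175 172 171 164]
 [ 27  27  29  36  38  34  30  24  27  53 134 171 168 166 164 163 168 168
  170 171 171 166]
 [ 34  29  27  26  28  31  29  31  25  34 104 136 136 135 136 154 168 166
  165 164 166 167]
 [ 28  27  32  25  27  30  25  28  28  20  39  63  70  72  69 107 157 174
  169 163 165 170]]
flux [ 0.47424018 -0.07103782] [  17. -193.]
heatsink [-43.  -2.]
standoff [ 45. -78.]
```

View pics/l3.png

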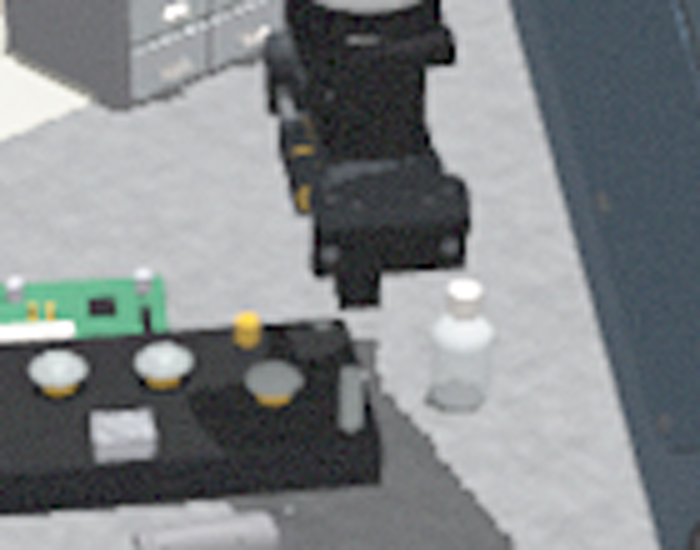

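The tip appears within about 1 px of prediction, and the top and side nest fixes differ by about 6 mm across the row. I'll use the mean (0.5724, 0.096). The tip is about 20-30 mm wide, so that's tolerable. Now down to the low start.

```bash
sed -i 's/NT=np.array(.*)$/NT=np.array([.5724,.0960])/' s.py; grep -n "NT=" s.py; python3 s.py -6 -124 9.2
```

```text
10:A=np.radians(-35.78);NR=np.array([[np.cos(A),-np.sin(A)],[np.sin(A),np.cos(A)]]);NT=np.array([.5724,.0960])
t 9.45 p [495.61  -5.94  45.04] F [ 0.12 -0.27 -1.65] open 0.005 q [-13.6  33.7 107.5   0.   38.7  22.5]
twist needed [ 0.0004 -0.0004 -0.0066]
slide needed mm [ 3.6 -3.3 35.8]
```

Call:
carry_out:
  grip: [-1,-1,-1,-1,-1]
  slide:
    - [2,-2,14]
    - [1,0,10]
    - [0,0,6]
    - [0,0,2]
    - [0,0,0]
  twist:
    - [0,0,-0.006]
    - [0,0,0]
    - [0,0,0]
    - [0,0,0]
    - [0,0,0]

```text
time_s: 9.95
position: [0.4975, -0.0038, 0.0121]
tcp_rot: [[0.587, 0.809, 0.003], [0.809, -0.587, -0.0], [0.001, 0.003, -1.0]]
force: [-0.3, -0.1, -0.3]
opening: 0.005
```

```bash
python3 s.py -6 -124 9.2; python3 look.py l4
```

```text
t 9.95 p [497.47  -3.82  12.1 ] F [-0.34 -0.07 -0.33] open 0.005 q [-13.3  37.4 108.3   0.   34.2  22.6]
twist needed [ 0.0027 -0.0013 -0.0031]
slide needed mm [ 0.8 -3.6  2.9]
tcp proj (np.float64(286.7402392706326), np.float64(223.99992826265665)) [ 0.4974728  -0.00381575  0.01210236]
origin 216 153
```

View pics/l4.png

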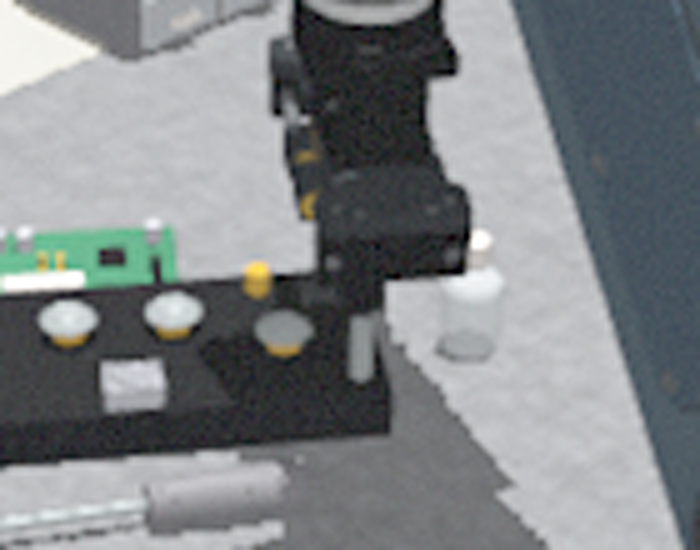

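```bash
cat > rel.py <<'E'
import pickle,sys;from h import *;from s import NR,NT
from scipy.optimize import least_squares
d=pickle.load(open(sys.argv[1],"rb"));c=d["side"];C=cloud(c).reshape(-1,3)
L=np.c_[(C[:,:2]-NT)@NR*1000,C[:,2]*1000]
t=NR.T@(d["p"][:2]-NT)*1000;print("tcp local rep",t.round(1), "z true",d["p"][2]*1000+35.3)
zt=d["p"][2]*1000+35.3
m=(abs(L[:,0]-t[0])<25)&(abs(L[:,1]-t[1])<20)&(L[:,2]>zt+3)&(L[:,2]<zt+45)
q=L[m];print("finger n",m.sum(),"x pct",np.percentile(q[:,0],[5,25,50,75,95]).round(1),"y",np.percentile(q[:,1],[2,50,98]).round(1),"zmin",np.percentile(q[:,2],[0,5]).round(1))
C2=cloud(pickle.load(open("d0.pkl","rb"))["side"]).reshape(-1,3);L2=np.c_[(C2[:,:2]-NT)@NR*1000,C2[:,2]*1000]
for x,y in LOC*1000:
    k=(np.hypot(L2[:,0]-x,L2[:,1]-y)<22)&(L2[:,2]>39.5)&(L2[:,2]<54);P=L2[k]
    f=lambda a:np.sqrt((P[:,0]-a[0])**2+(P[:,1]-a[1])**2+(P[:,2]-28.4)**2)-19.6
    r=least_squares(f,[x,y],loss="soft_l1");print("dome",k.sum(),(r.x-[x,y]).round(1),"rms",np.sqrt((f(r.x)**2).mean()).round(1))
E
python3 rel.py l3.pkl; python3 rel.py l4.pkl
```

```text
tcp local rep [  -3.  -127.7] z true 79.97500656762111
finger n 50 x pct [-16.  -14.6 -13.9 -12.6 -10.2] y [-137.8 -127.2 -116.3] zmin [83.  83.8]
dome 53 [1.8 2.6] rms 2.4
dome 53 [0.1 0.3] rms 2.1
dome 54 [1.6 1.4] rms 1.7
dome 58 [2.2 0.4] rms 2.0
tcp local rep [  -2.4 -124.8] z true 47.40235760199339
finger n 38 x pct [-16.7 -15.1 -13.2 -12.4 -10. ] y [-134.7 -125.1 -114.6] zmin [50.8 51. ]
dome 53 [1.8 2.6] rms 2.4
dome 53 [0.1 0.3] rms 2.1
dome 54 [1.6 1.4] rms 1.7
dome 58 [2.2 0.4] rms 2.0
```

The side cloud puts the domes and the fingertip in agreement to about 2 mm, so I'll adopt a small shift and run the stroke in short calls, watching z. Tool x is along the row and tool y is nest x.

```bash
sed -i 's/NT=np.array(.*)$/NT=np.array([.5742,.0959])/' s.py; cat > k.py <<'E'
from s import *
s=bot.read_state();p=s["position"];l=NR.T@(p[:2]-NT)*1000
k=[(-6,-124),(-12,-84),(12,-28),(12,28),(-12,84),(-20,112)]
xd=np.interp(l[1],[a[1] for a in k],[a[0] for a in k])
print("local",l.round(1),"x want",xd.round(1),"ztrue",round(p[2]*1000+35.3,2),"F",s["force"].round(1),"t",s["time_s"])
go()
E
python3 k.py
```

```text
local [  -3.8 -125.7] x want -6.0 ztrue 47.58 F [-0.6  0.5 -0. ] t 10.0
t 10.0 p [497.57  -3.86  12.28] F [-0.64  0.47 -0.03] open 0.008 q [-13.3  37.4 108.3   0.   34.2  22.6]
twist needed [ 0.003  -0.0014 -0.0031]
```

Call:
carry_out:
  grip: [-1,-1,-1,-1]
  slide:
    - [4,-1,1]
    - [4,-1,1]
    - [4,-1,0.5]
    - [4,-1,0]
  twist:
    - [0.003,-0.001,-0.003]
    - [0,0,0]
    - [0,0,0]
    - [0,0,0]

```text
time_s: 10.4
position: [0.5051, 0.0121, 0.0108]
tcp_rot: [[0.586, 0.811, 0.002], [0.811, -0.586, -0.0], [0.001, 0.002, -1.0]]
force: [-0.4, 0.7, 0.1]
opening: 0.01
```

```bash
python3 k.py
```

```text
local [  -7.1 -108.4] x want -8.3 ztrue 46.05 F [-0.4  0.7  0.1] t 10.4
t 10.4 p [505.08  12.1   10.75] F [-0.4   0.75  0.13] open 0.01 q [-11.3  37.9 107.1   0.   34.9  24.5]
twist needed [ 0.002  -0.0014 -0.0007]
```

Call:
carry_out:
  grip: [-1,-1,-1]
  slide:
    - [1,-0.5,1]
    - [1,-0.5,0.8]
    - [3,-0.7,0.4]
  twist:
    - [0.002,-0.001,0]
    - [0,0,0]
    - [0,0,0]

```text
time_s: 10.7
position: [0.5068, 0.018, 0.0086]
tcp_rot: [[0.584, 0.812, -0.0], [0.812, -0.584, -0.0], [-0.0, 0.0, -1.0]]
force: [-0.7, -1.3, 1.8]
opening: 0.005
```

```bash
python3 k.py
```

```text
local [  -9.2 -102.6] x want -9.2 ztrue 43.94 F [-0.7 -1.3  1.8] t 10.7
t 10.7 p [506.75  18.03   8.64] F [-0.66 -1.35  1.8 ] open 0.005 q [-10.6  38.2 106.8  -0.   35.   25.1]
twist needed [0.     0.0001 0.001 ]
```

First contact is showing (1.8 N up). Continuing over P1.

Call:
carry_out:
  grip: [-1,-1,-1,-1]
  slide:
    - [4,-0.6,-0.2]
    - [4,-0.6,0]
    - [4,-0.6,0.1]
    - [4,-0.6,0.1]
  twist:
    - [0,0,0.001]
    - [0,0,0]
    - [0,0,0]
    - [0,0,0]

```text
time_s: 11.1
position: [0.5145, 0.033, 0.0089]
tcp_rot: [[0.585, 0.811, -0.0], [0.811, -0.585, -0.001], [-0.001, -0.0, -1.0]]
force: [-0.9, -1.3, 1.0]
opening: 0.003
```

```bash
python3 k.py
```

```text
local [-11.7 -85.9] x want -11.7 ztrue 44.19 F [-0.9 -1.3  1. ] t 11.1
t 11.1 p [514.48  33.     8.89] F [-0.86 -1.35  0.96] open 0.003 q [-8.700e+00  3.850e+01  1.056e+02 -1.000e-01  3.600e+01  2.710e+01]
twist needed [-0.      0.0007 -0.0005]
```

```bash
python3 look.py l5
```

```text
tcp proj (np.float64(272.47567036813336), np.float64(227.8008135008282)) [0.51448023 0.03299784 0.00889098]
origin 202 157
```

View pics/l5.png

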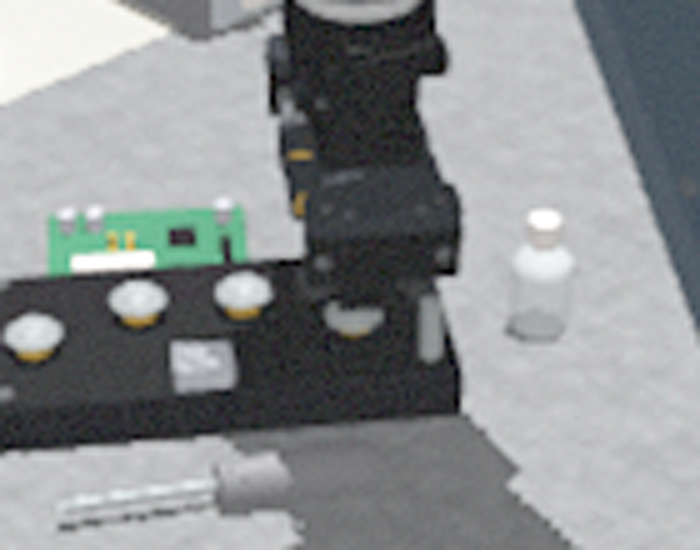

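The tip is on top of P1, with the front rim of its head visible below it at (353,318). The head is dipped, and the nest, flux and heatsink haven't moved. On to P2.

Call:
carry_out:
  grip: [-1,-1,-1,-1,-1,-1]
  slide:
    - [4,1.6,0.2]
    - [4,1.8,0.2]
    - [4,1.8,0.2]
    - [4,1.8,0.2]
    - [4,1.8,0.2]
    - [4,1.8,0.2]
  twist:
    - [0,0.001,0]
    - [0,0,0]
    - [0,0,0]
    - [0,0,0]
    - [0,0,0]
    - [0,0,0]

```text
time_s: 11.75
position: [0.5389, 0.0485, 0.0075]
tcp_rot: [[0.585, 0.811, 0.0], [0.811, -0.585, 0.001], [0.001, -0.001, -1.0]]
force: [0.2, 0.2, -0.2]
opening: 0.005
```

```bash
python3 k.py
```

```text
local [ -0.9 -59.1] x want -1.3 ztrue 42.81 F [ 0.2  0.2 -0.2] t 11.75
t 11.75 p [538.93  48.45   7.51] F [ 0.23  0.21 -0.22] open 0.005 q [-6.700e+00  3.970e+01  1.019e+02  1.000e-01  3.840e+01  2.900e+01]
twist needed [-0.0007 -0.001  -0.0004]
```

Call:
carry_out:
  grip: [-1,-1,-1]
  slide:
    - [3,1.3,-0.8]
    - [3,1.3,-0.7]
    - [2,0.9,-0.2]
  twist:
    - [-0.001,-0.001,0]
    - [0,0,0]
    - [0,0,0]

```text
time_s: 12.05
position: [0.548, 0.0535, 0.009]
tcp_rot: [[0.585, 0.811, 0.001], [0.811, -0.585, -0.0], [0.001, 0.001, -1.0]]
force: [0.6, 0.0, 0.0]
opening: 0.007
```

```bash
python3 k.py
```

```text
local [  3.5 -49.7] x want 2.7 ztrue 44.26 F [0.6 0.  0. ] t 12.05
t 12.05 p [548.03  53.52   8.96] F [0.55 0.01 0.02] open 0.007 q [ -6.1  39.9 100.5  -0.   39.5  29.8]
twist needed [ 0.0012 -0.0006 -0.0004]
```

Call:
carry_out:
  grip: [-1,-1,-1,-1,-1]
  slide:
    - [4,1.5,0]
    - [4,1.6,0]
    - [4,1.6,0]
    - [4,1.6,0]
    - [4,1.4,0]
  twist:
    - [0.001,-0.001,0]
    - [0,0,0]
    - [0,0,0]
    - [0,0,0]
    - [0,0,0]

```text
time_s: 12.55
position: [0.5657, 0.0657, 0.0091]
tcp_rot: [[0.585, 0.811, -0.003], [0.811, -0.585, -0.001], [-0.003, -0.002, -1.0]]
force: [-0.6, -1.5, 1.8]
opening: 0.002
```

```bash
python3 k.py
```

```text
local [ 10.8 -29.5] x want 11.4 ztrue 44.38 F [-0.6 -1.5  1.8] t 12.55
t 12.55 p [565.72  65.68   9.08] F [-0.57 -1.53  1.75] open 0.002 q [-4.6 40.9 97.5 -0.1 41.9 31.3]
twist needed [-0.0022  0.0027 -0.0004]
```

On P2 with z 44.4. Continuing to P3.

Call:
carry_out:
  grip: [-1,-1,-1,-1,-1,-1]
  slide:
    - [4,0.5,0]
    - [4,0.3,0]
    - [4,0,0]
    - [4,0,0]
    - [4,0,0]
    - [4,0,0]
  twist:
    - [-0.002,0.003,0]
    - [0,0,0]
    - [0,0,0]
    - [0,0,0]
    - [0,0,0]
    - [0,0,0]

```text
time_s: 13.15
position: [0.5831, 0.0867, 0.0092]
tcp_rot: [[0.585, 0.811, 0.003], [0.811, -0.585, 0.001], [0.002, 0.002, -1.0]]
force: [-0.4, 0.0, 0.4]
opening: 0.006
```

```bash
python3 k.py
```

```text
local [12.6 -2.3] x want 12.0 ztrue 44.5 F [-0.4  0.   0.4] t 13.15
t 13.15 p [583.12  86.66   9.2 ] F [-0.37  0.01  0.42] open 0.006 q [-2.4 41.7 94.8  0.1 43.3 33.3]
twist needed [ 0.0019 -0.0024 -0.0006]
```

Call:
carry_out:
  grip: [-1,-1,-1,-1,-1,-1,-1]
  slide:
    - [4,-0.2,0]
    - [4,-0.2,0]
    - [4,0,0]
    - [4,0,0]
    - [4,0,0]
    - [4,0,0]
    - [4,0,0]
  twist:
    - [0.002,-0.002,0]
    - [0,0,0]
    - [0,0,0]
    - [0,0,0]
    - [0,0,0]
    - [0,0,0]
    - [0,0,0]

```text
time_s: 13.85
position: [0.5995, 0.1112, 0.009]
tcp_rot: [[0.585, 0.811, -0.002], [0.811, -0.585, -0.0], [-0.002, -0.002, -1.0]]
force: [-0.3, -1.1, 1.3]
opening: 0.005
```

```bash
python3 k.py
```

```text
local [11.6 27.2] x want 12.0 ztrue 44.34 F [-0.3 -1.1  1.3] t 13.85
t 13.85 p [599.54 111.22   9.04] F [-0.26 -1.12  1.28] open 0.005 q [ 0.  42.8 91.5 -0.  45.9 35.9]
twist needed [-0.0017  0.0018 -0.0001]
```

On P3. Continuing toward P4.

Call:
carry_out:
  grip: [-1,-1,-1,-1,-1,-1]
  slide:
    - [4,-1.5,0]
    - [4,-1.7,0]
    - [4,-1.7,0]
    - [4,-1.7,0]
    - [4,-1.7,0]
    - [4,-1.7,0]
  twist:
    - [-0.002,0.002,0]
    - [0,0,0]
    - [0,0,0]
    - [0,0,0]
    - [0,0,0]
    - [0,0,0]

```text
time_s: 14.45
position: [0.6073, 0.1392, 0.0093]
tcp_rot: [[0.585, 0.811, 0.003], [0.811, -0.585, 0.001], [0.003, 0.002, -1.0]]
force: [0.2, 0.3, 0.6]
opening: 0.003
```

```bash
python3 k.py
```

```text
local [ 1.5 54.5] x want 0.7 ztrue 44.57 F [0.2 0.3 0.6] t 14.45
t 14.45 p [607.29 139.18   9.27] F [0.22 0.31 0.58] open 0.003 q [ 2.6 43.4 89.7  0.  46.7 38.4]
twist needed [ 0.0022 -0.0025 -0.0005]
```

Call:
carry_out:
  grip: [-1,-1,-1,-1,-1,-1,-1]
  slide:
    - [4,-2,0]
    - [4,-1.8,0]
    - [4,-1.7,0]
    - [4,-1.7,0]
    - [4,-1.7,0]
    - [4,-1.7,0]
    - [4,-1.5,0]
  twist:
    - [0.002,-0.002,0]
    - [0,0,0]
    - [0,0,0]
    - [0,0,0]
    - [0,0,0]
    - [0,0,0]
    - [0,0,0]

```text
time_s: 15.15
position: [0.6139, 0.1712, 0.0092]
tcp_rot: [[0.585, 0.811, -0.001], [0.811, -0.585, -0.001], [-0.001, -0.0, -1.0]]
force: [-0.3, -0.8, 0.8]
opening: 0.005
```

```bash
python3 k.py
```

```text
local [-11.8  84.3] x want -12.1 ztrue 44.52 F [-0.3 -0.8  0.8] t 15.15
t 15.15 p [613.88 171.19   9.22] F [-0.3  -0.81  0.81] open 0.005 q [ 5.6 44.2 87.3 -0.  48.6 41.4]
twist needed [-0.0004  0.0011 -0.0001]
```

Call:
carry_out:
  grip: [-1,-1,-1,-1,-1,-1]
  slide:
    - [4,-1,0]
    - [4,-1,0]
    - [4,-1,0]
    - [4,-1,0]
    - [4,-1,0]
    - [3,-0.7,0]
  twist:
    - [0,0.001,0]
    - [0,0,0]
    - [0,0,0]
    - [0,0,0]
    - [0,0,0]
    - [0,0,0]

```text
time_s: 15.75
position: [0.6238, 0.1961, 0.0091]
tcp_rot: [[0.585, 0.811, 0.0], [0.811, -0.585, 0.001], [0.001, -0.001, -1.0]]
force: [-0.6, -0.6, -0.1]
opening: 0.006
```

```bash
python3 k.py; python3 look.py l6
```

```text
local [-18.3 110.3] x want -19.5 ztrue 44.39 F [-0.6 -0.6 -0.1] t 15.75
t 15.75 p [623.79 196.08   9.09] F [-0.64 -0.59 -0.07] open 0.006 q [ 7.6 45.1 84.8  0.1 50.1 43.4]
twist needed [-0.0005 -0.0014 -0.0003]
tcp proj (np.float64(198.45085468013198), np.float64(235.0994530822926)) [0.62378518 0.1960815  0.00909428]
origin 128 165
```

View pics/l6.png

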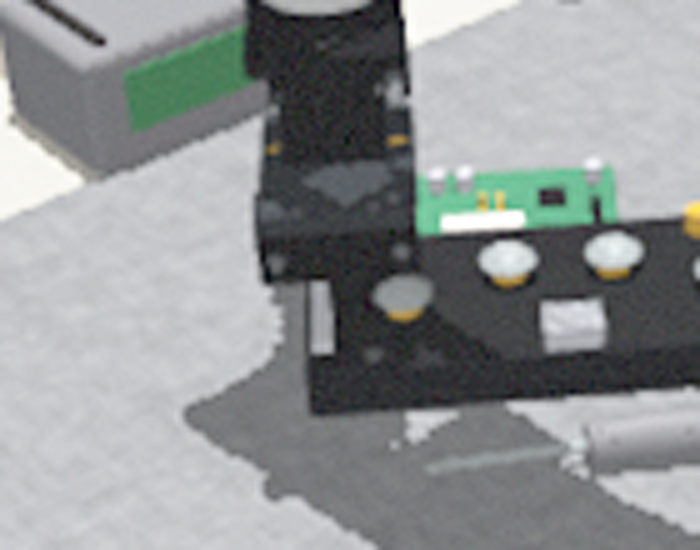

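The tip is past P4, whose head at (403,297) is fully up again. P2 and P3 are up too and nothing has been displaced. Now lifting straight up.

Call:
carry_out:
  grip: [-1,-1,-1,-1,-1,-1,-1,-1,-1,-1]
  slide:
    - [0,0,-10]
    - [0,0,-20]
    - [0,0,-30]
    - [0,0,-35]
    - [0,0,-35]
    - [0,0,-30]
    - [0,0,-20]
    - [0,0,0]
    - [0,0,0]
    - [0,0,0]
  twist:
    - [0,0,0]
    - [0,0,0]
    - [0,0,0]
    - [0,0,0]
    - [0,0,0]
    - [0,0,0]
    - [0,0,0]
    - [0,0,0]
    - [0,0,0]
    - [0,0,0]

```text
time_s: 16.8
position: [0.6216, 0.1957, 0.1979]
tcp_rot: [[0.586, 0.81, -0.003], [0.81, -0.586, 0.002], [-0.0, -0.004, -1.0]]
force: [0.3, -0.5, 0.6]
opening: 0.009
```

```bash
python3 - <<'E'
from rig import bot
from h import *;from m import meas
import pickle
s=bot.read_state();print(s["position"],s["force"].round(1),np.abs(s["qvel"]).max())
c=bot.capture("side");d0=pickle.load(open("d0.pkl","rb"))
pickle.dump(c,open("d9.pkl","wb"))
cv2.imwrite("pics/fin.png",cv2.resize(c["color"][:,:,::-1],(800,600),interpolation=cv2.INTER_CUBIC))
for (u,v) in((272,218),(250,215),(229,216),(208,223)):
  o=[]
  for q in(d0["side"],c):
    C=cloud(q);P=C[v-3:v+4,u-5:u+6].reshape(-1,3);P=P[(P[:,2]<.056)&(P[:,2]>.04)];o.append((len(P),np.percentile(P[:,2]*1000,70).round(1)))
    g=q["color"].min(2)[v-8:v+8,u-8:u+9]>70;nl,lab,st,cen=cv2.connectedComponentsWithStats(g.astype(np.uint8));l=lab[8,8];o.append((cen[l].round(2).tolist(),int(st[l][4])))
  print(o)
E
```

```text
[0.62162217 0.19570405 0.1978743 ] [ 0.3 -0.5  0.6] 1.255075936823496
[(50, np.float64(44.5)), ([8.14, 8.17], 65), (54, np.float64(45.5)), ([8.23, 8.37], 71)]
[(51, np.float64(44.6)), ([8.09, 7.82], 65), (51, np.float64(45.0)), ([8.38, 7.7], 71)]
[(49, np.float64(44.9)), ([8.08, 8.3], 66), (52, np.float64(45.1)), ([8.08, 8.42], 72)]
[(54, np.float64(44.8)), ([8.12, 8.07], 67), (54, np.float64(45.2)), ([8.7, 8.16], 63)]
```

View pics/fin.png

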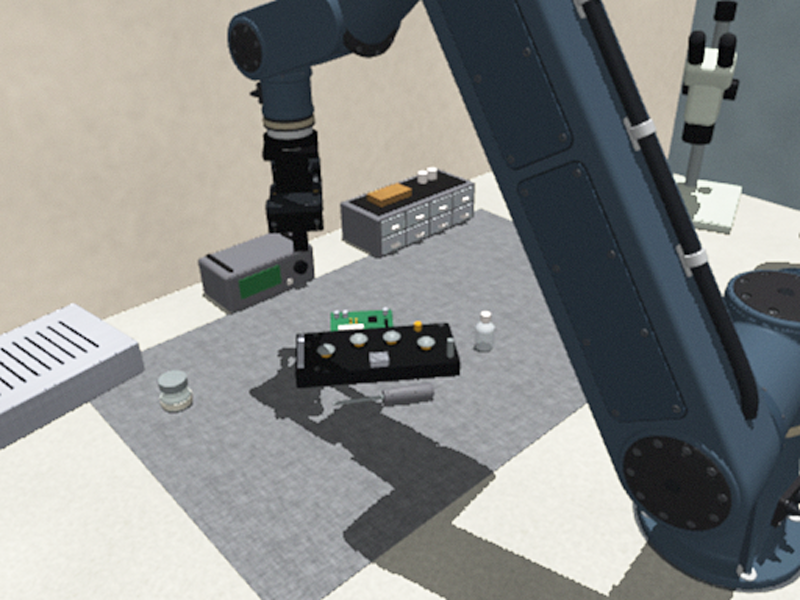

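The final picture shows all four heads up, with the nest, heatsink, standoff, board, driver, flux and jar where they were at the start. The arm is clear, about 0.23 m up.

```bash
python3 -c "
from rig import bot
print(bot.hand_in())"
```

```text
the job is handed in; nothing more can be done
None
```

I ran the shut fingertips along plungers 1 to 4 in one low stroke, starting from the guide-post end, then lifted clear and handed the job in at about 17 s.

**Dip depth:** The tip passed over each plunger at about 44.2 to 44.5 mm true height, so each head should have dipped about 3.5 to 4 mm of its 8 mm. This comes from the tip height, as I did not measure the plunger travel directly. Between plungers 1 and 2 the tip sagged briefly to 42.8 mm, touching nothing, and I raised it again before plunger 2.

**Forces:** The upward force read 0.8 to 1.8 N on each plunger and about zero in the gaps. The noise is about 0.7 N, so the lightest reading, on plunger 4, is weak evidence by itself.

**After the stroke:** The side picture shows all four heads back up, with depth heights within about 1 mm of the start. The nest moved less than about a pixel, and the loose parts in view had not moved. I did not take a final top view, and the parts tray is hidden from the side camera, though the arm stayed well clear of it.

**Readings that disagreed:**
- **Height:** The reported TCP height was about 35 mm too low. The side camera showed this, and a light 6 N touch on open bench, away from everything, confirmed it. I corrected for it throughout.
- **Nest position:** The top and side views differed by about 6 mm across the row. I settled it to about 2 mm using the side depth image.

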